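# Make up a brake kit and a tyre kit in their foam trays

### The arm

A 6-joint arm with a two-finger parallel gripper is mounted at the origin on a cart in front of the work surface, level with it; the furniture and walls round the work are solid. World frame = base frame: x ahead of the robot, y to its left, z up, the work surface at z = 0. Lengths are in mm, angles in rad, forces in N, time in s.
With the tool pointing down it reaches from about 400 to 825 mm from the base axis. Payload 7 kg.
Tool frame: the origin (TCP) lies at the very end of the fingers, on their centre line; the grasp point (between the pads) lies 19 mm behind it; z points along the fingers, y is the line along which they close (so a half turn about z gives the same grasp; the last joint's range is limited). The gripper opens to 88 mm and grips with 3 to 60 N. Pads are 19 mm wide; open, the fingers measure 130 mm over their backs; the gripper's body (78 mm by 193 mm) begins 47 mm behind the grasp point.
Start: joints at [1.433, 0.359, 0.012, 0, -1.224, -0.288], TCP at [278.814, 614.702, 226.561] pointing down, gripper open.
Joint ranges: [-3.07, 3.07], [-1.43, 2.12], [-1.02, 1.25], [-3.03, 1.67], [-3.05, -0], [-3.03, 3.03]. Speed limits (rad/s): [2.39, 2.39, 3.01, 3.14, 3.14, 3.14].

### API

Orientations are given as a unit quaternion [x, y, z, w].
In Python, from plant import bot gives the robot as it stands. Calls block until the motion is done:
- bot.move_ptp(position, orientation): joint-space move of the TCP to a pose.
- bot.line_to(position, velocity=150, ori=None): straight line of the TCP; ori=None keeps the orientation; velocity is the mean speed in mm/s.
- bot.move_joints(angles): joint-space move.
- bot.move_gripper(opening, force=None): finger opening in mm; force is the grip in N (None keeps the last); returns when the fingers have stopped.
- bot.pause(seconds).
- bot.solve_ik(position, orientation): joint angles nearest the present ones, or None.
- bot.read_state(): the state.
- bot.camera(name): name is "scene" or "side" or "wrist"; returns the picture (420x560x3 uint8, red, green, blue); there is no depth.
- bot.get_calibration(name): a dict with "fx", "fy", "cx", "cy" (pixels), "view" (4x4, takes a point from world to camera coordinates); the wrist camera has in their place "T_tool_cam" (4x4, takes a point from camera to tool coordinates, whose origin is the TCP and whose axes are the flange's). Camera axes: x right, y up, looking along -z (the intrinsics and any distortion apply to the point x, -y, -z); pixel columns grow to the right and rows downward; lengths in mm; the calibration is good to about 2 mm. A picture is of the moment at which its call begins: read the wrist's pose just before it. get_calibration takes no time and is no camera call.
A pose or a line that the arm cannot do raises bot.Unreachable and nothing moves.
- bot.close_job(): hands the job in; it is judged then, once.
The state is a dict: "t": time; "joint_pos": joint angles; "qvel": joint speeds; "tau": joint torques, N m; "tcp_pos": TCP position; "eef_rot": TCP orientation; "contact_force": force on the tool from outside, world axes, zero at the start; "moment": the same for the moment, N m; "width": finger opening in mm; "finger_force": force on a finger pad.
Only numpy, scipy, OpenCV 4.12 (cv2) and the standard library are available. Lean on these libraries where they do the work, as an engineer would, in place of code of your own. Each camera call takes 0.05 s, during which the arm holds its last target. There are 200 camera calls.

### The job

Make up the two service kits in their foam trays. The red-edged tray is the brake kit: it gets the red carton and the blue-handled screwdriver, lying in its cut-out with the handle in the wide part. The yellow-edged tray is the tyre kit: it gets the white carton, the yellow tyre lever and the small roll of black tape, each seated down flat in the recess of its own shape; leave the red-handled screwdriver, the blue lever and the dark grey carton where they lie.

Things in the scene. Friction and masses are not known exactly. Their poses are not given: they have to be found in the camera images.
- brake_tray: Fixed on the 6 mm board that bears all things. Black foam tray, red edge and floors, 164 x 238 (y) x 18 mm. Origin: centre of underside. All floors at z 4. In its frame, mm: handle well x -48..-2, y -7..110; shaft slot x -36..-14, y -106..-7 (seated driver: x -25, y 3, its +y along the tray's); finger channel y 27..77 right across; carton bay x 4..70, y -106..-18, carton's y along the tray's.
- tyre_tray: Fixed black foam tray, yellow edge and recess floors, 160 x 210 (y) x 18 mm. Origin: centre of underside. Recesses, mm in its frame: lever pocket x -55..-25, y -69..69, floor z 12; finger channel across it x -80..-3, y -25..25, floor z 12; carton bay x -3..73, y -7..94, floor z 8, carton's y along the tray's; eight-sided well for the tape x -3..73, y -90..-14, floor z 12.
- tube_carton: White carton with a blue band on top, a box 60 (x) x 85 (y) x 50 mm high, 0.14 kg. Origin: centre of its underside. Goes to the carton bay of the tyre tray, either way round.
- pad_carton: Small plain red carton, a box 50 (x) x 70 (y) x 25 mm high, 0.05 kg. Origin: centre of its underside. Goes to the carton bay of the brake tray, either way round.
- rim_tape: Roll of black rim tape with a brown core, lying flat, 55 mm across, 19 mm high, 0.05 kg. Origin: centre of its underside. Goes to the eight-sided well of the tyre tray, any way round; grip its outside.
- yellow_lever: Yellow plastic tyre lever lying flat, 14 (x) x 122 (y) x 9 mm high, 0.02 kg. Origin: centre of its underside; y along its length. Goes to the lever pocket of the tyre tray, either way round.
- blue_driver: Screwdriver, blue six-sided handle, 203 mm long, lying along y. Origin: underside, near mid length. Handle x -15..15, y 2..102, z 0..27 mm; steel shaft 6 mm thick, y -98..2, z 10..16. 0.12 kg; grip the handle about y 52. Goes to the cut-out of the brake tray, handle in the wide well.
- red_driver: Screwdriver with a red handle, same shape and frame as the blue one. Belongs to neither kit; stays where it lies.
- blue_lever: Loose blue tyre lever lying on the board, same shape and frame as the yellow one. Belongs to neither kit; stays where it lies.
- dark_carton: Dark grey carton, a box 35 (x) x 110 (y) x 55 mm high, 0.28 kg. Origin: centre of its underside. Belongs to neither kit; stays where it stands.

How it is judged:
By the outcome, as a careful person would: the job done as asked, in the order asked, and still so for the second after the job is handed in, with the robot touching nothing.
It also fails if it takes over 122 s, if anything falls off the work surface, if the arm or the gripper's body presses on something with over 40 N, if the wrist force passes 120 N, or if a joint passes its speed limit or range.

## Working session

There is one attempt and no reset: what is moved stays moved. The work goes in short steps, each a Python script; the robot and the scene stay as the last script left them, time stands still between calls to the robot, and variables do not carry over. Pictures are saved under pics/ and viewed, at most 14 in all, crops included, and the job is handed in when it is done.

```bash
ls; mkdir -p pics; python3 - <<'E'
from plant import bot
import cv2
for n in("scene","side","wrist"):
    s=bot.read_state(); im=bot.camera(n); cv2.imwrite(f"pics/{n}0.png",im[:,:,::-1]); print(n,{k:(v.round(3).tolist() if hasattr(v,'round') and hasattr(v,'tolist') else v) for k,v in bot.get_calibration(n).items()})
print(s)
E
```

```text
pics
scene {'fx': 413.69669390646584, 'fy': 413.69669390646584, 'cx': 286.22894812858607, 'cy': 209.26308932784193, 'view': [[0.478, -0.878, -0.025, -269.498], [0.503, 0.25, 0.828, -266.342], [-0.72, -0.408, 0.561, -756.317], [0.0, 0.0, 0.0, 1.0]]}
side {'fx': 396.97860788856826, 'fy': 396.97860788856826, 'cx': 282.8291552212139, 'cy': 207.59281541946018, 'view': [[0.946, -0.323, -0.013, -506.475], [0.129, 0.34, 0.932, -114.439], [-0.297, -0.883, 0.363, -1176.395], [0.0, 0.0, 0.0, 1.0]]}
wrist {'fx': 294.4352894596284, 'fy': 294.4352894596284, 'cx': 273.79469813818446, 'cy': 207.5813309814337, 'T_tool_cam': [[0.0, 0.968, 0.25, 65.901], [1.0, -0.0, 0.001, -0.128], [0.001, 0.25, -0.968, -157.877], [0.0, 0.0, 0.0, 1.0]]}
{'t': 0.1, 'joint_pos': array([ 1.43310780e+00,  3.59328897e-01,  1.11442657e-02, -2.76627332e-04,
       -1.22409244e+00, -2.88096732e-01]), 'qvel': array([-0.00351704, -0.00110987,  0.00341594, -0.00025785, -0.00055033,
        0.00197816]), 'tau': array([-4.98441714e-04, -5.84163415e+01,  2.93754619e+01,  7.01569185e+00,
        1.02201873e-02, -4.31681144e-05]), 'tcp_pos': array([278.65677853, 614.32071879, 225.71060044]), 'eef_rot': array([ 9.77413599e-01, -2.11334076e-01, -7.40546445e-05,  7.48051657e-04]), 'contact_force': array([-0.45044395,  0.59483548, -0.30498083]), 'moment': array([-0.06155501,  0.01129002,  0.01004715]), 'finger_force': 0.0, 'width': 88.0678209794756}
```

View pics/scene0.png

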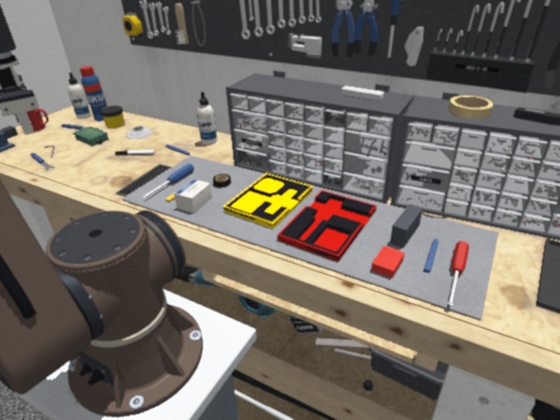

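View pics/side0.png

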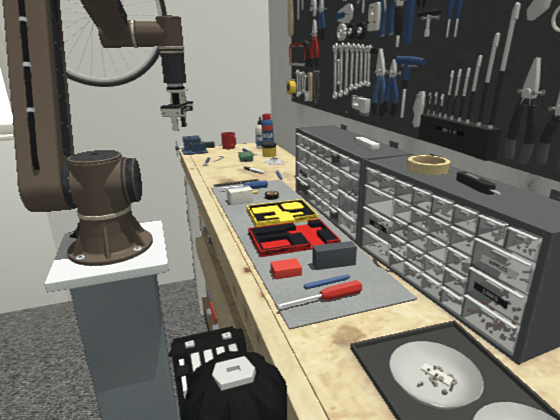

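The scene view shows the yellow tray (~270,197) and the red tray (~328,222). The blue driver (~170,180), white carton (193,197), tape (222,180) and yellow lever (172,196, partly hidden) lie to the left. The red carton (388,262), dark carton, blue lever and red driver lie to the right.

```bash
cat > h.py <<'E'
from plant import bot
import numpy as np, cv2
from scipy.spatial.transform import Rotation as R
def cam(n,st=None):
    """K, camera-to-world 4x4"""
    c=bot.get_calibration(n)
    if n=="wrist":
        st=st or bot.read_state()
        T=np.eye(4);T[:3,:3]=R.from_quat(st["eef_rot"]).as_matrix();T[:3,3]=st["tcp_pos"]
        M=T@np.array(c["T_tool_cam"])
    else: M=np.linalg.inv(np.array(c["view"]))
    return (c["fx"],c["fy"],c["cx"],c["cy"]),M
def unproj(K,M,u,v,z):
    d=M[:3,:3]@np.array([(u-K[2])/K[0],-(v-K[3])/K[1],-1]); o=M[:3,3]
    return o+d*(z-o[2])/d[2]
def proj(K,M,p):
    q=np.linalg.inv(M)@np.append(p,1); return K[0]*q[0]/-q[2]+K[2], K[1]*-q[1]/-q[2]+K[3]
def ori(yaw):
    """tool down, closing axis (tool y) at angle yaw+pi/2 in world; yaw = tool x direction"""
    return (R.from_euler("z",yaw)*R.from_euler("x",np.pi)).as_quat()
E
python3 - <<'E'
from h import *
K,M=cam("scene")
for n,u,v,z in [("drv",175,178,20),("white",193,190,56),("tape",222,180,25),("lev",172,196,10),("yt",270,197,24),("rt",328,222,24),("redc",389,257,31),("dark",408,217,61),("bl",431,254,10),("rd",460,265,20),("board",125,195,6),("board",167,158,6),("board",495,232,6),("board",490,305,6),("cab",233,150,0),("cabR",478,230,0)]:
    print(n,unproj(K,M,u,v,z).round())
s=bot.read_state();print(R.from_quat(s["eef_rot"]).as_matrix().round(2))
E
```

```text
drv [509. 355.  20.]
white [434. 217.  56.]
tape [556. 213.  25.]
lev [437. 305.  10.]
yt [539.  37.  24.]
rt [ 503. -154.   24.]
redc [ 433. -331.   31.]
dark [ 559. -335.   61.]
bl [ 512. -408.   10.]
rd [ 490. -473.   20.]
board [384. 439.   6.]
board [621. 491.   6.]
board [ 671. -528.    6.]
board [ 412. -546.    6.]
cab [779. 331.   0.]
cabR [ 670. -490.    0.]
[[ 0.91 -0.41 -0.  ]
 [-0.41 -0.91 -0.  ]
 [ 0.    0.   -1.  ]]
```

```bash
python3 - <<'E'
from h import *
import json
ss={}
for n,p in [("A",(490,300,200)),("B",(510,-30,200)),("C",(490,-300,200))]:
    bot.move_ptp(list(p),ori(0)); bot.pause(.3)
    s=bot.read_state(); im=bot.camera("wrist"); cv2.imwrite(f"pics/w{n}.png",im[:,:,::-1])
    cv2.imwrite(f"pics/w{n}x.png",cv2.resize(im[:,:,::-1],(800,600),interpolation=cv2.INTER_CUBIC))
    ss[n]={k:np.array(s[k]).tolist() for k in("t","tcp_pos","eef_rot","joint_pos")}
    print(n,ss[n])
json.dump(ss,open("ss.json","w"))
E
```

```text
A {'t': 1.8667, 'tcp_pos': [489.78163274747766, 300.5790272249486, 199.9203380179763], 'eef_rot': [0.9999999115847497, 0.0004156168036381423, -4.273500580315257e-05, 4.761181319012365e-05], 'joint_pos': [0.8907200757377749, 0.21405284533522445, -0.2529243771937279, -7.301691365139402e-06, -1.103946893740467, 0.6809107714160934]}
B {'t': 3.4667, 'tcp_pos': [510.1504460121092, -29.279521673166062, 199.90526205579403], 'eef_rot': [0.9999998164729145, 0.0006003316325355976, -7.81918842664914e-05, 2.3282989618925244e-05], 'joint_pos': [0.32743828644577777, 0.10832279188597119, -0.383497737857376, -6.926566051302022e-06, -1.0791388522324885, 1.2445619741346574]}
C {'t': 4.8667, 'tcp_pos': [490.44786449092396, -299.0908341706816, 200.1975166608118], 'eef_rot': [0.9999996610021787, 0.0008048269365747282, 0.000171528125578693, 2.8761642355273866e-05], 'joint_pos': [-0.20720699461063155, 0.21322600749425932, -0.2533327713027095, -1.630856269403945e-05, -1.103890007491647, 1.779620313852563]}
```

View pics/wAx.png

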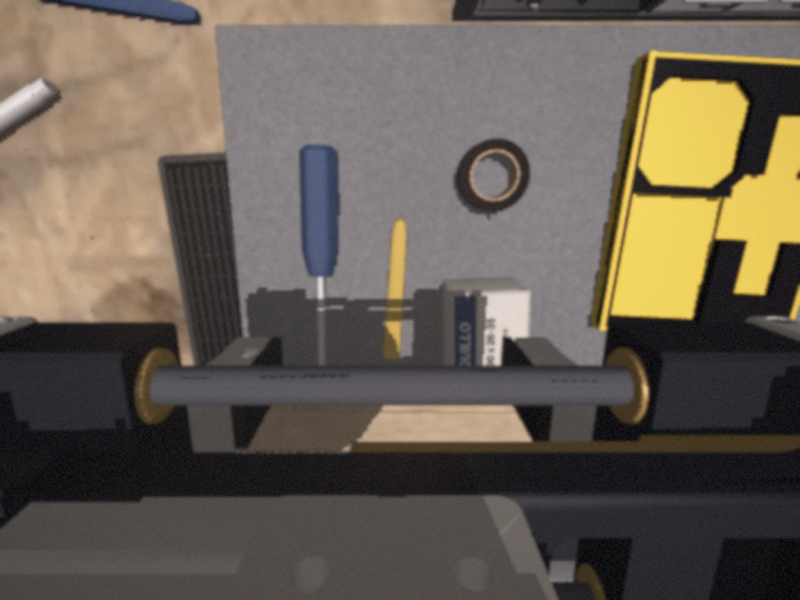

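View pics/wBx.png

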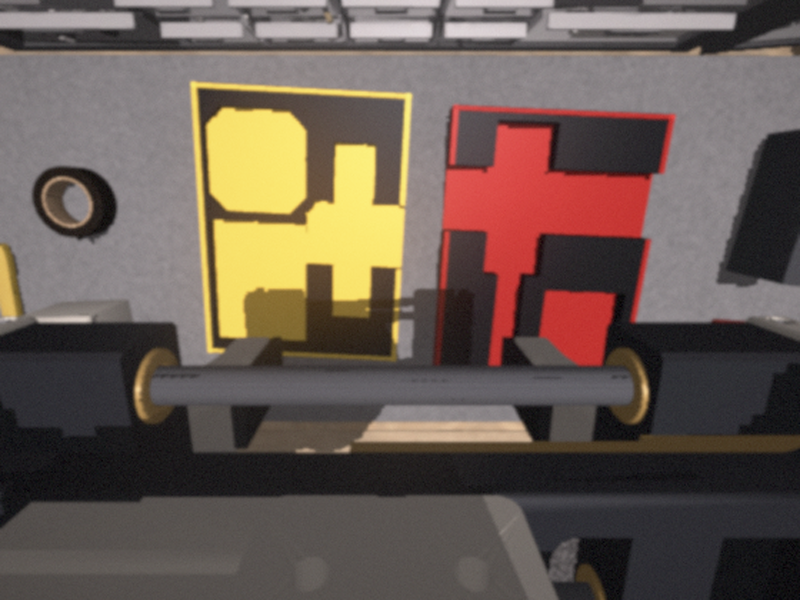

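View pics/wCx.png

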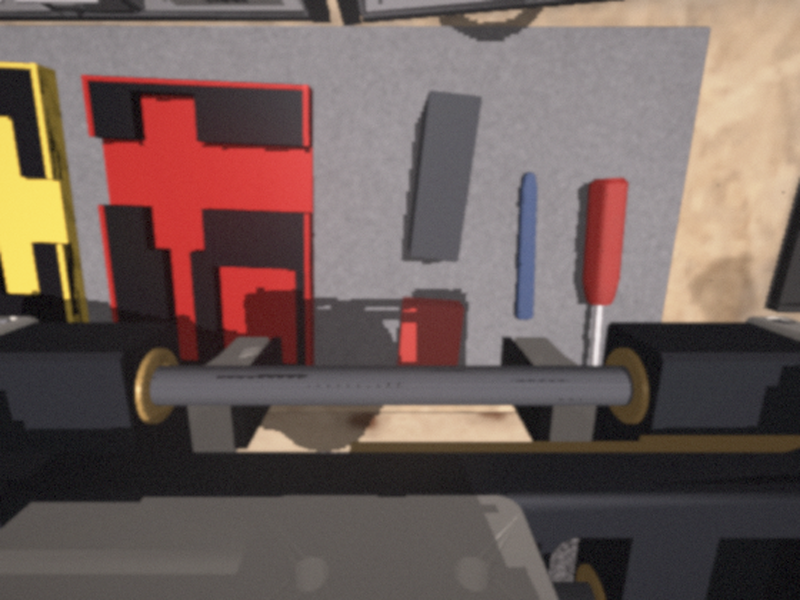

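The enlarged wrist views show the upper parts clearly: the driver handle (320,210), lever (397,290), tape (492,175) and both trays. The gripper hides everything below row ~360, so I'll retake these from nearer the base.

```bash
python3 - <<'E'
from h import *
import json
ss=json.load(open("ss.json"))
for n,p in [("D",(395,-290,180)),("E",(405,-60,200)),("F",(395,280,180))]:
    bot.move_ptp(list(p),ori(0)); bot.pause(.3)
    s=bot.read_state(); im=bot.camera("wrist"); cv2.imwrite(f"pics/w{n}.png",im[:,:,::-1])
    cv2.imwrite(f"pics/w{n}x.png",cv2.resize(im[:270,:,::-1],(800,386),interpolation=cv2.INTER_CUBIC))
    ss[n]={k:np.array(s[k]).tolist() for k in("t","tcp_pos","eef_rot","joint_pos")}
json.dump(ss,open("ss.json","w")); print(s["t"])
E
```

```text
8.5917
```

View pics/wDx.png

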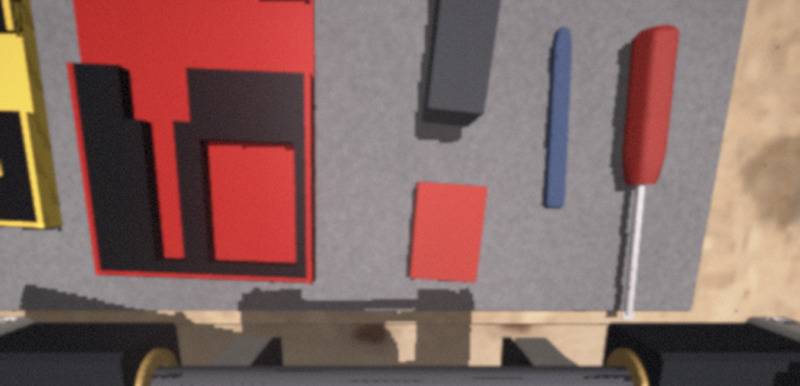

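View pics/wEx.png

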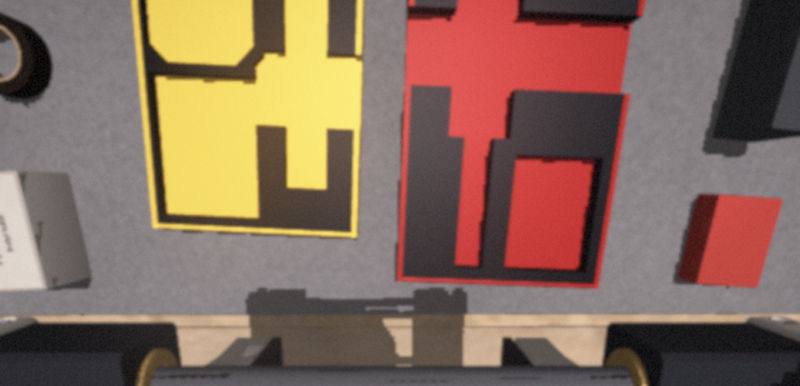

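View pics/wFx.png

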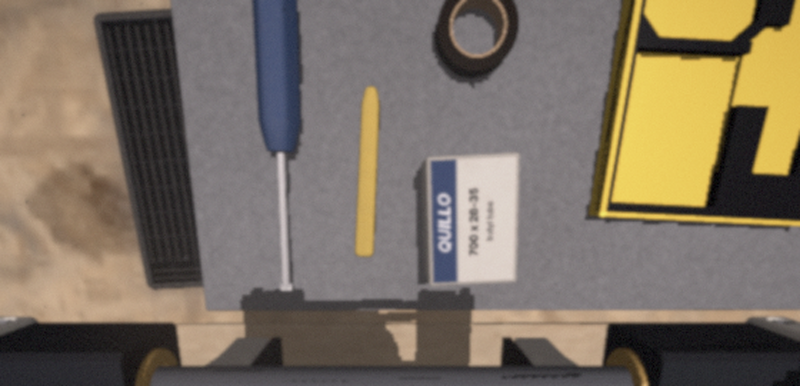

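The D, E and F views (enlarged) give all the corners clearly. The red carton's top is (418,182)-(477,283) in D. In F the white carton's top is (429,158)-(516,282), the lever (371,87)-(365,255) and the driver neck (280,152) with its tip at (286,290). I'll now fit poses from these clicked corners.

```bash
cat > fit.py <<'E'
from h import *
import json
from scipy.optimize import least_squares
ss=json.load(open("ss.json"))
cams={k:cam("wrist",v) for k,v in ss.items()}
def T(tx,ty,w,h,z): return [(-w,-h,z)]
O={ # name: (z0, yaw guess, [(view,U,V,local)])
"yt":(6,np.pi/2,[("B",192,83,(80,-105,18)),("B",411,95,(-80,-105,18)),("E",357,237,(-80,105,18)),("E",155,229,(80,105,18))]),
"rt":(6,-np.pi/2,[("B",452,106,(-82,119,18)),("B",674,116,(82,119,18)),("C",83,77,(-82,119,18)),("C",310,86,(82,119,18)),("E",398,281,(-82,-119,18)),("E",598,287,(82,-119,18)),("D",97,273,(-82,-119,18)),("D",312,281,(82,-119,18))]),
"red":(6,-np.pi/2,[("D",418,182,(-25,35,25)),("D",487,187,(25,35,25)),("D",477,283,(25,-35,25)),("D",411,277,(-25,-35,25))]),
"white":(6,-np.pi/2,[("F",429,158,(-30,42.5,50)),("F",519,153,(30,42.5,50)),("F",516,282,(30,-42.5,50)),("F",430,284,(-30,-42.5,50))]),
"drv":(6,-np.pi/2,[("F",280,152,(0,2,13)),("F",286,290,(0,-98,13)),("A",319,146,(0,102,20)),("A",320,276,(0,2,13))]),
"lev":(6,-np.pi/2,[("F",371,87,(0,61,9)),("F",365,255,(0,-61,9)),("A",399,220,(0,61,9))]),
"tape":(6,0,[("A",493,176,(0,0,19)),("B",72,202,(0,0,19)),("F",479,27,(0,0,19))]),
}
out={}
for n,(z0,a0,pts) in O.items():
    def res(q):
        r=[]
        for v,U,V,l in pts:
            p=R.from_euler("z",q[2]).apply(l)+[q[0],q[1],z0]
            u,w=proj(*cams[v],p); r+=[u-(.7*(U+.5)-.5),w-(.7*(V+.5)-.5)]
        return r
    v,U,V,l=pts[0]
    g=unproj(*cams[v],.7*U,.7*V,z0+l[2])-R.from_euler("z",a0).apply(l)
    s=least_squares(res,[g[0],g[1],a0],x_scale=[1,1,.01]); out[n]=s.x.tolist()
    print(n,s.x.round(3),"res",np.round(s.fun,1))
json.dump(out,open("poses.json","w"))
E
python3 fit.py
```

```text
yt [541.459  41.619   1.525] res [-0.5 -0.   0.5 -0.5  0.5  0.8 -0.4  0. ]
rt [ 513.4   -151.416   -1.608] res [ 1.1 -0.6  1.2 -1.1 -1.2 -1.2 -1.1 -0.8 -0.4  0.5  0.4  1.3 -0.3  1.6
  0.2  1.7]
red [ 429.923 -330.455   -1.634] res [-0.3 -0.4  0.9 -0.6 -0.1 -0.1 -0.6  1.2]
white [439.93  225.749  -1.531] res [-1.5 -1.2  1.5 -0.5  0.5  0.5 -0.5  1.5]
drv [484.145 359.569  -1.605] res [ 0.8  0.8 -0.6 -1.2 -0.6  0.3  0.4 -0. ]
lev [470.635 297.675  -1.62 ] res [-0.4 -1.2 -0.1  1.7  0.5 -0.3]
tape [564.753 221.697   0.   ] res [ 2.2  0.3 -2.9  0.9  0.5 -0.3]
```

```bash
cat > act.py <<'E'
from h import *
import json
P=json.load(open("poses.json")); S=100
def at(pose,l): return np.array(pose[:2])+R.from_euler("z",pose[2]).apply([l[0],l[1],0])[:2]
def wrap(a): return (a+np.pi/2)%np.pi-np.pi/2
def goto(xy,z,yaw):
    c=bot.read_state()["tcp_pos"]
    if c[2]<140: bot.line_to([c[0],c[1],150],200)
    bot.move_ptp([*xy,150],ori(yaw))
    bot.line_to([*xy,z+25],200); bot.line_to([*xy,z],40); bot.pause(.2)
def rep(m): s=bot.read_state(); print(m,round(s["t"],1),s["tcp_pos"].round(1),"w",round(s["width"],1),"ff",round(s["finger_force"],1),"F",s["contact_force"].round(1))
def pick(name,l,off,opening,force):
    p=P[name]; bot.move_gripper(opening)
    goto(at(p,l),6+off,wrap(p[2]+np.pi/2)); rep("down")
    bot.move_gripper(0,force); rep("grip")
    c=bot.read_state()["tcp_pos"]; bot.line_to([c[0],c[1],40],60); rep("lift")
    bot.line_to([c[0],c[1],150],200); rep("up")
def place(tray,l,floor,off,rel):
    p=P[tray]; goto(at(p,l),6+floor+off,wrap(p[2]+np.pi/2)); rep("placed")
    w=bot.read_state()["width"]; bot.move_gripper(w+rel); bot.pause(.2); rep("open")
    c=bot.read_state()["tcp_pos"]; bot.line_to([c[0],c[1],60],60); bot.line_to([c[0],c[1],150],200); rep("done")
E
python3 - <<'E'
from act import *
pick("red",(0,0),16.5,74,20)
cv2.imwrite("pics/g1.png",bot.camera("wrist")[:,:,::-1])
if bot.read_state()["width"]>45: place("rt",(37,-62),4,17.5,14)
E
```

```text
down 13.0 [ 430.1 -330.5   22.7] w 74.0 ff 0.0 F [-0.   0.8 -0.3]
grip 13.5 [ 429.9 -330.5   22.5] w 49.4 ff 20.0 F [ 0.7 -0.3  1.3]
lift 14.0 [ 430.3 -330.6   40.6] w 49.9 ff 20.0 F [0.6 0.7 0.2]
up 14.7 [ 429.2 -330.   148.9] w 49.5 ff 20.0 F [-0.1  0.2 -1.3]
placed 16.9 [ 450.2 -186.1   27.7] w 49.4 ff 20.0 F [ 0.  -0.5  0.4]
open 17.7 [ 450.  -186.1   27.5] w 63.3 ff 0.0 F [0.1 0.4 0.9]
done 19.0 [ 449.8 -186.   149.9] w 63.3 ff 0.0 F [-0.5 -0.9  0.5]
```

```bash
python3 - <<'E'
from act import *
bot.move_gripper(50)
pick("drv",(0,52),2,50,30)
if bot.read_state()["width"]>20:
    cv2.imwrite("pics/g2.png",cv2.resize(bot.camera("side")[150:330,180:460,::-1],(784,504)))
    place("rt",(-25,55),4,3,20)
    c=at(P["rt"],(0,0)); bot.move_ptp([c[0]-95,c[1],190],ori(0)); bot.pause(.3)
    im=bot.camera("wrist"); cv2.imwrite("pics/k1.png",cv2.resize(im[:270,:,::-1],(800,386),interpolation=cv2.INTER_CUBIC))
rep("end")
E
```

```text
down 23.4 [536.2 357.9   8.2] w 49.9 ff 0.0 F [-0.2 -0.7  0.5]
grip 23.9 [536.1 357.8   8.1] w 28.4 ff 30.0 F [ 0.1 -0.   0.1]
lift 24.6 [536.  357.7  40.1] w 28.6 ff 30.0 F [-0.1  0.1 -1.4]
up 25.3 [535.4 357.2 148.6] w 28.1 ff 30.0 F [-0.1  0.1 -1.9]
placed 28.8 [ 569.4 -128.5   13.2] w 28.6 ff 30.0 F [-0.6 -0.2 -1.1]
open 29.6 [ 569.3 -128.5   13. ] w 48.4 ff 0.0 F [-0.6  0.4  0.5]
done 31.1 [ 569.  -128.4  150. ] w 48.8 ff 0.0 F [ 0.2  0.1 -0.8]
end 32.1 [ 418.7 -151.3  189.4] w 48.7 ff 0.0 F [-0.7  0.3  0.5]
```

View pics/k1.png

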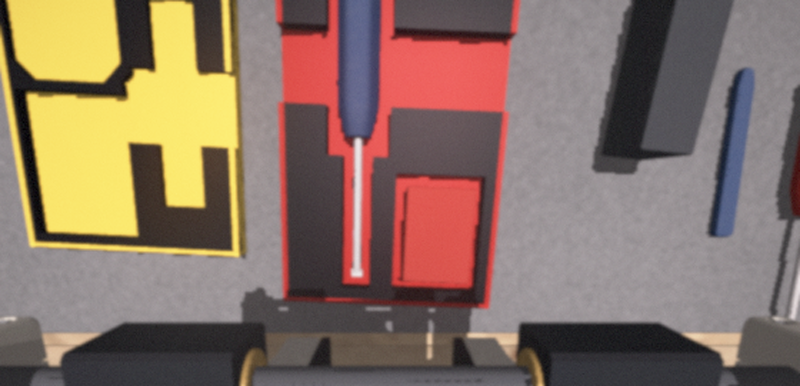

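The blue driver lies in its cut-out, with the neck at (358,135) and the tip at (357,272) in the slot. The red carton is inside its bay (404-480, 183-288). Next is the tyre kit.

```bash
python3 - <<'E'
from act import *
pick("white",(0,0),20,82,30)
assert bot.read_state()["width"]>55
place("yt",(35,43.5),8,21,14)
pick("lev",(0,0),1.5,34,15)
assert bot.read_state()["width"]>10
place("yt",(-40,0),12,2.5,8)
bot.move_gripper(80)
pick("tape",(0,0),9,80,15)
assert bot.read_state()["width"]>50
place("yt",(35,-52),12,10,12)
c=at(P["yt"],(0,0)); bot.move_ptp([c[0]-110,c[1],200],ori(0)); bot.pause(.3)
im=bot.camera("wrist"); cv2.imwrite("pics/k2.png",cv2.resize(im[:270,:,::-1],(800,386),interpolation=cv2.INTER_CUBIC))
rep("end")
E
```

```text
down 35.9 [440.  225.9  26.2] w 81.9 ff 0.0 F [ 0.  -0.5 -0.3]
grip 36.4 [440.  225.7  26.1] w 59.8 ff 30.0 F [ 0.3 -0.4  1.4]
lift 36.8 [440.2 226.1  40.6] w 60.0 ff 30.0 F [-0.1  0.  -1.9]
up 37.5 [439.3 225.2 149. ] w 59.7 ff 30.0 F [ 0.2  0.5 -2.6]
placed 39.8 [499.8  78.7  35.2] w 60.0 ff 30.0 F [-1.  -0.2 -1.8]
open 40.5 [499.6  78.6  35. ] w 73.9 ff 0.0 F [-0.5 -0.1 -0.6]
done 41.7 [499.3  78.5 150. ] w 74.2 ff 0.0 F [-0.  -1.2 -0.6]
down 45.1 [470.7 297.8   7.7] w 34.2 ff 0.0 F [ 0.  -0.6 -0.5]
grip 45.6 [470.7 297.7   7.6] w 14.7 ff 15.0 F [-0.2 -0.4  0.8]
lift 46.3 [470.6 297.7  40.1] w 14.9 ff 15.0 F [ 0.3  0.1 -0.2]
up 47.0 [470.1 297.3 149. ] w 14.6 ff 15.0 F [-0.3  0.2 -0.9]
placed 49.8 [539.8   1.7  20.7] w 14.9 ff 15.0 F [0.5 0.6 0.2]
open 50.4 [539.7   1.7  20.5] w 23.2 ff 0.0 F [-0.3 -0.1  0.1]
done 51.8 [539.4   1.7 149.9] w 22.6 ff 0.0 F [-0.8 -0.  -0.6]
down 56.4 [564.9 221.8  15.2] w 79.8 ff 0.0 F [ 0.5 -0.   1.2]
grip 57.0 [564.8 221.7  15.1] w 52.8 ff 15.0 F [-0.4  0.2  0.1]
lift 57.5 [564.9 221.8  40.4] w 53.1 ff 15.0 F [-0.5 -0.7 -1.3]
up 58.2 [564.  221.4 148.8] w 52.9 ff 15.0 F [-0.3 -0.9 -1.5]
placed 61.4 [595.1  74.3  28.1] w 53.2 ff 15.0 F [ 0.3  0.9 -0.3]
open 62.1 [595.   74.2  28. ] w 65.2 ff 0.0 F [-0.6 -0.7 -0.3]
done 63.4 [594.7  74.2 150. ] w 65.5 ff 0.0 F [0.3 0.6 0. ]
end 64.5 [431.7  41.6 199.4] w 65.1 ff 0.0 F [-0.5 -0.6 -0. ]
```

View pics/k2.png

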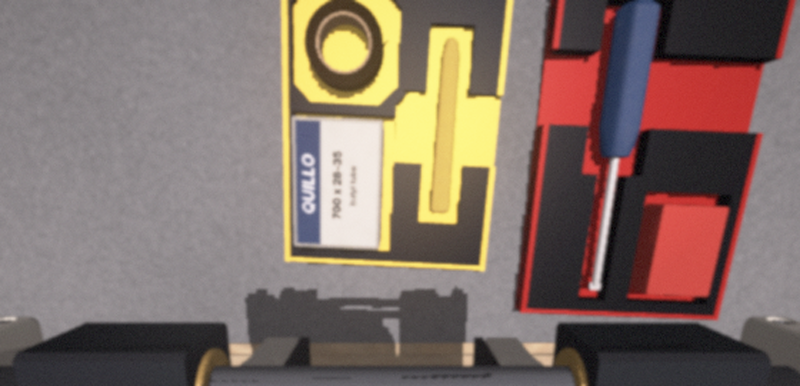

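The tape (343,42) is in its well, the lever (445,125) is in its pocket and the white carton's top is at (293-383, 115-248). I'll check numerically that the carton is down and centred, then hand in.

```bash
python3 - <<'E'
from act import *
K,M=cam("wrist"); p=P["yt"]
for l,z in [((65,1),64),((5,1),64),((5,86),64),((65,86),64),((35,-52),37),((-40,-61),27),((-40,61),27)]:
    print(l,(np.array(proj(K,M,[*at(p,l),z]))/.7).round())
E
```

```text
(65, 1) [292. 115.]
(5, 1) [384. 120.]
(5, 86) [379. 250.]
(65, 86) [293. 246.]
(35, -52) [344.  40.]
(-40, -61) [453.  36.]
(-40, 61) [440. 213.]
```

All points match the fully seated prediction to within about 2 px.

```bash
python3 -c "
from plant import bot
print(bot.close_job())"
```

```text
the job is handed in; nothing more can be done
None
```

Both kits are made up in the order asked and the job was handed in at about 65 s; wrist pictures and the fitted poses showed the parts seated in their recesses, and the arm never worked near the three items to be left.

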